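Seat the display module in the loose test nest and swing the retainer over it

ROBOT

A 6-joint arm with a two-finger parallel gripper is mounted at the origin on the work surface. World frame = base frame: x ahead of the robot, y to its left, z up, the work surface at z = 0. Lengths are in m, angles in rad, forces in N, time in s.
With the tool pointing down it reaches from about 0.35 to 0.775 m from the base axis. Payload 7.3 kg.
Tool frame: the origin (TCP) lies midway between the tips of the shut fingers; the grasp point (between the pads) lies 19 mm behind it; z points along the fingers, y is the direction in which the jaws open and shut (so a half turn about z gives the same grasp; the last joint's range is limited). The gripper opens to 92 mm and grips with 3 to 60 N. Pads are 19 mm wide; open, the fingers measure 130 mm over their backs; the gripper's body (75 mm by 190 mm) begins 47 mm behind the grasp point.
Start: joints at [-1.35, 0.342, 1.524, -0, 1.275, -0.146], TCP at [0.188, -0.49, 0.227] pointing down, gripper open.
Joint ranges: [-2.53, 2.53], [-0.77, 2.02], [0.04, 2.7], [-1, 4.14], [0.28, 2.66], [-3.11, 3.11]. Speed limits (rad/s): [2.57, 2.57, 3.14, 3.14, 3.14, 3.14].

INTERFACE

Orientations are given as [roll, pitch, yaw] about the fixed x, y, z axes, in that order (R = Rz(yaw) Ry(pitch) Rx(roll)).
In Python, from cell import robot gives the robot as it stands.
- The arm moves only by the shell command python3 -m crank 'ROWS' [FORCE]. ROWS is a JSON object of lists of equal length, an entry for each row: "claw": the opening, from 0 (shut) to 1 (fully open); "delta_pos": the shift along the tool's x, y, z in units of 25 mm (1.0 is 25 mm), a list of three; "roll": the turn about the tool's z in units of 6 degrees (1.0 is 6 degrees). In form: {"claw": [claw, ...], "delta_pos": [[dx, dy, dz], ...], "roll": [roll, ...]}. A call has exactly 8 rows; each row is the pose to reach, as a shift and turn from the pose commanded when the call began, along the tool's axes at that moment; what a row does not reach only later rows make up. A row lasts 1/12 s, in which the tool goes at most 41.7 mm and 7.16 degrees, less where a joint would pass 70% of its speed; a pose out of reach is approached as far as the arm can. A call with a gripper value outside its range is refused whole. The fingers move at their own pace and stop on an object; FORCE is the grip in N (left out, the last holds). Time passes only in rows, so rows that repeat a pose let the fingers close, or fill a call up. It gives the time, the measured TCP pose, the force and the opening at its end, in the units of the state.
- robot.observe(): the state, without advancing time (a new reading comes with each control period).
- robot.read_camera(name): name is "scene" or "side" or "wrist"; returns a dict with "color" (400x640x3 uint8, blue, green, red), "fx", "fy", "cx", "cy" (pixels), "rvec" (rotation vector, rad) and "tvec" (3), from world to camera coordinates, as OpenCV has them; the wrist camera has in their place "hand_eye" (4x4, takes a point from camera to tool coordinates, whose origin is the TCP and whose axes are the flange's). Camera axes: x right, y down, z forward; pixel columns grow to the right and rows downward; lengths in m; the calibration is good to about 2 mm. The wrist camera is an equidistant fisheye: a pixel r from the principal point sees the ray r / f radians off the axis. A picture is of the moment at which its call begins: read the wrist's pose just before it. There is no depth.
- robot.hand_in(): hands the job in, once; it reports no verdict.
The state is a dict: "time": time; "qpos": joint angles; "qvel": joint speeds; "joint_efforts": joint torques, N m; "tool_pos": TCP position; "tool_rot": TCP orientation; "contact_force": force on the tool from outside, world axes, zero at the start; "torque": the same for the moment, N m; "opening": finger opening in m.
Only numpy, scipy, OpenCV 4.12 (cv2) and the standard library are available. Lean on these libraries where they do the work, as an engineer would, in place of code of your own. Each camera call takes 0.05 s, during which the arm holds its last target.

TASK

Take the white display module out of its foam cradle and set it screen up in the test nest, then shuffle it about in the loose pocket until its key drops into the slot and the module sits fully home. Then swing the nest's retainer bar across the top of the module as far as its stop and let go, leaving the other things on the bench where they are.

Things in the scene. Friction and masses are not known exactly. Their poses are not given: they have to be found in the camera images.
- module: Display module, about 110-200 g: white block 72 x 48 mm (x, y), 26 mm tall, dark screen on top. White border round the screen: wide (10 mm, with a thin black strip) on the +y long side, narrow (4 mm) on -y. Origin: centre of the flat underside, z up through the screen. Starts in the cradle, underside 14 mm above the bench, within 3 mm and 0.05 rad of the cradle's centre and yaw. Grip across the 48 mm.
- key (a point): Middle of the lower face of the black key under the module: 40 x 14 mm (module x, y), 7 mm deep, centred 6 mm from the module's origin towards +y (the wide-border side), so the module fits one way round only.
- cradle: Dark foam cradle fixed to the bench, 105 x 85 mm, 14 mm thick, with an opening of 54 x 36 mm in which the module's key hangs freely. Origin: centre of its underside.
- nest: Test nest fixed to the bench: aluminium base 140 x 92 mm, 8 mm thick. Origin under the pocket's centre, at bench height. Four black L-shaped corners, 5 mm thick, tops 27 mm above the bench, bound a loose pocket 82 mm (x) x 58 mm (y). Between corners it is open for fingers: 50 mm wide in the long sides (+y and -y), 32 mm in the short ones.
- pocket (a point): Pocket centre on its floor, 16 mm above the bench, axes as the nest. The steel floor plate has the key slot, 42 x 16 mm, 8 mm deep, long side along x, nominally 6 mm towards +y; but the plate is fixed up to 3 mm off in x and in y (not turned, not measured; visible from above). Home: module axes as the nest's, underside level with this point. With the key beside the slot the module stands 7 mm too high.
- retainer (a joint): Angle (rad) of the steel retainer bar about its pivot. 0 = closed, at its stop, along the nest's -x over the pocket; grows anticlockwise from above (1.57 = along the nest's -y) to 2.0; starts at 1.35-1.7. Light friction (0.03 N m), stays where left. Bar 14 mm wide, underside 45, upper face 53 mm above the bench: clears a module that is home by 3 mm, jams on one that is not.
- retainer_knob (a point): Middle of the round upright black knob at the free end of the retainer bar, 67 mm above the bench: 16 mm diameter, from 53 to 79 mm above the bench, 68 mm from the pivot axis. Moves with the bar.
- pivot (a point): Point on the retainer's upright pivot axis, 45 mm above the bench: 64 mm from the pocket centre along the nest's +x. Post 18 mm diameter; the bar's boss on it is 24 mm diameter, up to 63 mm above the bench.
- spool: Bystander: upright solder spool, 54 mm diameter, 36 mm tall; origin centre of its underside.
- flux: Bystander: small white bottle standing, 38 mm diameter, 62 mm tall; origin centre of its underside.
- pliers: Bystander: pliers with red handles lying flat, about 140 mm long along their x, 50 mm wide, 9 mm thick; origin underside near the pivot.
- driver: Bystander: screwdriver lying flat, about 150 mm long along its x; origin at its underside.
Mind the look-alikes: they are no part of the job. What is shaped like the nest but blue is not meant. What is shaped like the module but red is not meant.

How it is judged:
By the outcome, as a careful person would: the job done as asked, in the order asked, and still so for the second after the job is handed in, with the robot touching nothing.
It also fails if it takes over 72 s, if anything falls off the work surface, if the arm or the gripper's body presses on something with over 40 N, if the wrist force passes 120 N, or if a joint passes its speed limit or range.

## Working session

There is one attempt and no reset: what is moved stays moved. The work goes in short steps, Python scripts to look and compute and a shell command to move; the robot and the scene stay as the last step left them, time stands still between calls to the robot, and variables do not carry over. Pictures are saved under pics/ and viewed, and the job is handed in when it is done.

```bash
mkdir -p pics; ls; python3 - <<'E'
from cell import robot
import cv2
print(robot.observe())
for n in("scene","side","wrist"):
    r=robot.read_camera(n); cv2.imwrite(f"pics/{n}0.png",r["color"])
    print(n,{k:v for k,v in r.items() if k!="color"})
E
```

```text
pics
{'time': 0.0, 'qpos': array([-1.35002482e+00,  3.42711892e-01,  1.52504781e+00,  1.54248496e-05,
        1.27539453e+00, -1.46009259e-01]), 'qvel': array([ 0.00090885,  0.00112329,  0.00069622,  0.00146019, -0.00012108,
       -0.00074538]), 'joint_efforts': array([ 2.51274751e-04, -4.31246924e+01, -2.44220853e+01,  7.18371361e-02,
        5.59396762e-02, -1.66115992e-04]), 'tool_pos': array([ 0.18819909, -0.48965828,  0.22603984]), 'tool_rot': array([-3.14004984e+00, -2.41787799e-04,  3.66776080e-01]), 'contact_force': array([-0.52160305,  0.1794052 ,  0.60037645]), 'torque': array([-0.04499208, -0.02207959,  0.02203967]), 'opening': 0.09192710626388499}
scene {'fx': 412.78206102110414, 'fy': 412.78206102110414, 'cx': 318.575094584702, 'cy': 193.43804046621557, 'rvec': array([ 2.23242071,  0.57382584, -0.26891246]), 'tvec': array([-0.52273974, -0.13257351,  1.37957058])}
side {'fx': 454.4593607269717, 'fy': 454.4593607269717, 'cx': 314.20276510607476, 'cy': 201.3089160772957, 'rvec': array([ 0.65295734, -2.40147553,  1.3855535 ]), 'tvec': array([0.49194006, 0.2095052 , 1.13353761])}
wrist {'fx': 309.70691628693146, 'fy': 309.70691628693146, 'cx': 321.8570936219977, 'cy': 202.45589881557655, 'hand_eye': array([[-2.77905173e-04, -9.60603977e-01, -2.77920714e-01,
         7.49387535e-02],
       [ 9.99999910e-01, -1.78068997e-04, -3.84467067e-04,
         2.28781717e-05],
       [ 3.19831531e-04, -2.77920795e-01,  9.60603940e-01,
        -1.57276114e-01],
       [ 0.00000000e+00,  0.00000000e+00,  0.00000000e+00,
         1.00000000e+00]])}
```

View pics/scene0.png

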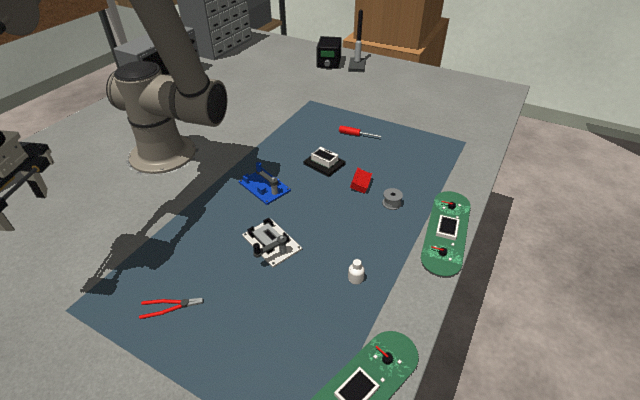

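View pics/side0.png

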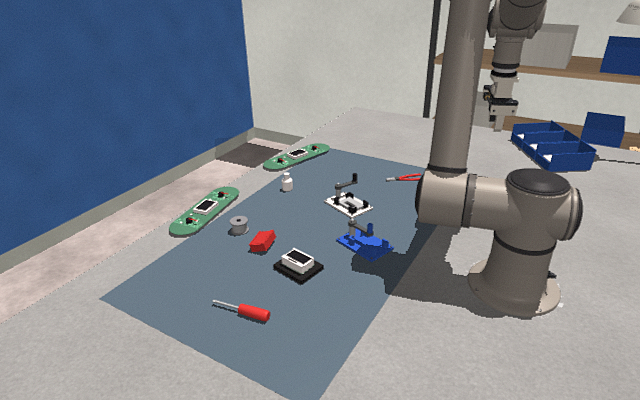

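View pics/wrist0.png

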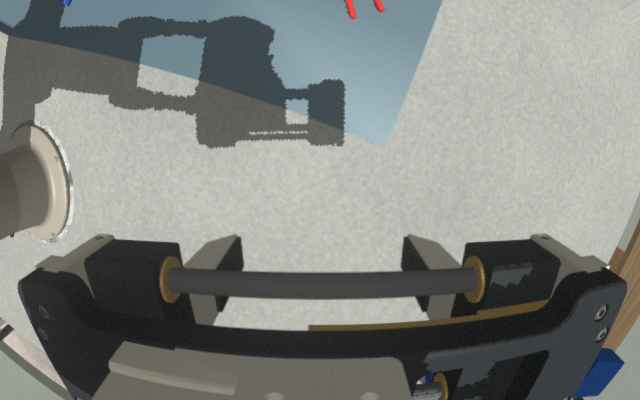

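```bash
cat > h.py <<'E'
import numpy as np, cv2
from scipy.spatial.transform import Rotation as R
from cell import robot
def ray(c,uv,obs=None):
    uv=np.asarray(uv,float); x=(uv[0]-c["cx"])/c["fx"]; y=(uv[1]-c["cy"])/c["fy"]
    if "hand_eye" in c:
        th=np.hypot(x,y); s=np.sin(th)/th if th>1e-9 else 1
        d=np.array([x*s,y*s,np.cos(th)]); H=c["hand_eye"]
        Rt=R.from_euler('xyz',obs["tool_rot"]).as_matrix()
        return obs["tool_pos"]+Rt@H[:3,3], Rt@H[:3,:3]@d
    M=cv2.Rodrigues(c["rvec"])[0]
    return -M.T@c["tvec"], M.T@np.array([x,y,1])
def onz(c,uv,z,obs=None):
    o,d=ray(c,uv,obs); return o+d*(z-o[2])/d[2]
def proj(c,P,obs=None):
    P=np.asarray(P,float)
    if "hand_eye" in c:
        H=c["hand_eye"];Rt=R.from_euler('xyz',obs["tool_rot"]).as_matrix()
        p=Rt.T@(P-obs["tool_pos"]); p=H[:3,:3].T@(p-H[:3,3])
        th=np.arctan2(np.hypot(p[0],p[1]),p[2]);k=th/np.hypot(p[0],p[1])
        return np.array([c["fx"]*p[0]*k+c["cx"],c["fy"]*p[1]*k+c["cy"]])
    M=cv2.Rodrigues(c["rvec"])[0]; p=M@P+c["tvec"]
    return np.array([c["fx"]*p[0]/p[2]+c["cx"],c["fy"]*p[1]/p[2]+c["cy"]])
def crop(img,x,y,w,h,k,name):
    a=cv2.resize(img[y:y+h,x:x+w],None,fx=k,fy=k,interpolation=cv2.INTER_CUBIC); cv2.imwrite("pics/"+name,a)
def delta(obs,target,yaw=None):
    "world target TCP -> tool-axes shift in 25mm units, roll units"
    Rt=R.from_euler('xyz',obs["tool_rot"]).as_matrix()
    d=Rt.T@(np.asarray(target)-obs["tool_pos"])/0.025
    r=None
    if yaw is not None:
        dy=(yaw-obs["tool_rot"][2]+np.pi)%(2*np.pi)-np.pi
        r=-np.degrees(dy)/6
    return d.round(3),r
E
python3 - <<'E'
from h import *
s=cv2.imread("pics/scene0.png"); d=cv2.imread("pics/side0.png")
a=np.vstack([np.hstack([cv2.resize(s[140:180,295:355],(390,260),interpolation=2),cv2.resize(s[205:275,230:310],(390,260),interpolation=2)]),
np.hstack([cv2.resize(d[240:285,265:330],(390,260),interpolation=2),cv2.resize(d[165:225,315:385],(390,260),interpolation=2)])])
cv2.imwrite("pics/crops0.png",a)
c=robot.read_camera("scene")
for n,uv,z in [("module",(324,155),.04),("nest",(270,238),.016),("bluenest",(265,185),.016),("red",(362,180),.03),("spool",(393,204),0),("flux",(356,282),0),("pliers",(172,307),0),("driver",(358,132),0)]: print(n,onz(c,uv,z).round(3))
c=robot.read_camera("side")
for n,uv,z in [("module",(298,258),.04),("nest",(348,202),.016),("red",(262,240),.02),("spool",(239,230),0),("flux",(287,190),0)]: print(n,onz(c,uv,z).round(3))
E
```

```text
module [0.505 0.203 0.04 ]
nest [ 0.54  -0.155  0.016]
bluenest [0.407 0.015 0.016]
red [0.657 0.158 0.03 ]
spool [0.767 0.136 0.   ]
flux [ 0.79  -0.163  0.   ]
pliers [ 0.454 -0.425  0.   ]
driver [0.519 0.432 0.   ]
module [0.496 0.211 0.04 ]
nest [ 0.538 -0.151  0.016]
red [0.648 0.167 0.02 ]
spool [0.762 0.136 0.   ]
flux [ 0.778 -0.148  0.   ]
```

View pics/crops0.png

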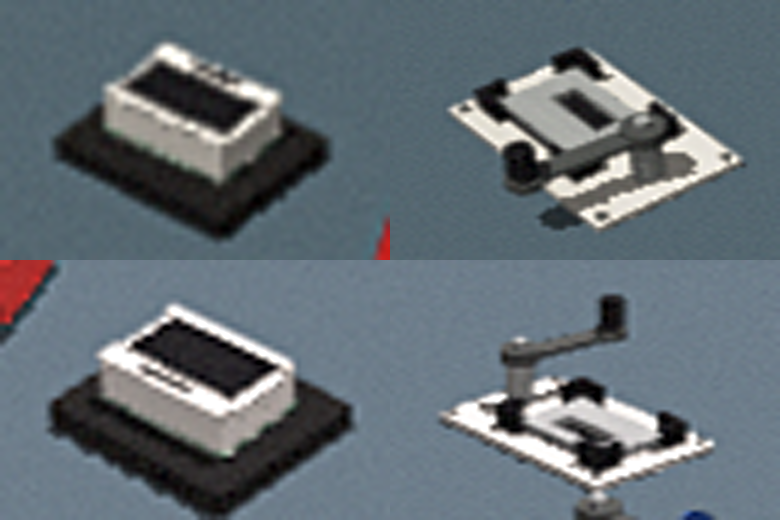

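The module is the white block with the dark screen in the dark cradle, at scene (324,157). The red block at (362,180) is a look-alike. The nest is the white/aluminium one at scene (270,240), and the blue one at (265,185) is a look-alike. The crops confirm both choices. Next I'll get a rough yaw for each.

```bash
python3 - <<'E'
from h import *
c=robot.read_camera("scene")
N=[(448,107),(585,50),(742,158),(600,228)]
P=[onz(c,((x-390)/4.875+230,y/3.714+205),.008)[:2] for x,y in N]; print(np.round(P,3),np.mean(P,0))
for i in range(4): v=P[(i+1)%4]-P[i]; print(np.linalg.norm(v),np.degrees(np.arctan2(v[1],v[0])))
M=[(105,88),(165,43),(282,92),(225,135)]
P=[onz(c,(x/6.5+295,y/6.5+140),.04)[:2] for x,y in M]; print(np.round(P,3),np.mean(P,0))
for i in range(4): v=P[(i+1)%4]-P[i]; print(np.linalg.norm(v),np.degrees(np.arctan2(v[1],v[0])))
print("knob",onz(c,((520-390)/4.875+230,160/3.714+205),.067),"piv",onz(c,((645-390)/4.875+230,125/3.714+205),.063))
o=robot.observe(); print(o["time"],delta(o,[.54,-.155,.23],0))
E
```

```text
[[ 0.462 -0.172]
 [ 0.494 -0.089]
 [ 0.626 -0.137]
 [ 0.595 -0.224]] [ 0.54417824 -0.15556524]
0.08978297785662799 68.51354886179062
0.1400887059602908 -20.146551056409503
0.09198625010908511 -109.96206606683481
0.1425017409052973 158.95786224464823
[[0.465 0.191]
 [0.473 0.238]
 [0.543 0.229]
 [0.535 0.185]] [0.50384999 0.21060125]
0.047961618789864054 81.2713388892742
0.07057385746432729 -7.54802076628343
0.044751826103614195 -100.36247005914966
0.06944096270429698 175.13750215673616
knob [ 0.56060189 -0.23397477  0.067     ] piv [ 0.59529045 -0.17660272  0.063     ]
0.3 (array([17.938, -7.463, -0.135]), np.float64(3.502450950207708))
```

```bash
python3 - <<'E'
from h import *
o=robot.observe(); print(delta(o,[.45,-.125,.23],-.36))
E
```

```text
(array([15.008, -9.874, -0.135]), np.float64(6.940197720992646))
```

```bash
python3 -m crank '{"claw":[1,1,1,1,1,1,1,1],"delta_pos":[[15,-9.9,0],[15,-9.9,0],[15,-9.9,0],[15,-9.9,0],[15,-9.9,0],[15,-9.9,0],[15,-9.9,0],[15,-9.9,0]],"roll":[6.94,6.94,6.94,6.94,6.94,6.94,6.94,6.94]}'; python3 - <<'E'
from h import *
o=robot.observe(); print(o["time"],o["tool_pos"],o["tool_rot"],delta(o,[.45,-.125,.23],-.36))
E
```

```text
time: 0.97
tool_pos: [0.3702, -0.2358, 0.2269]
tool_rot: [3.141, -0.001, -0.363]
contact_force: [0.0, -1.0, 0.5]
opening: 0.0917
0.9667 [ 0.37024701 -0.23578156  0.22693013] [ 3.14133732e+00 -5.54184626e-04 -3.63467325e-01] (array([ 1.406, -5.276, -0.123]), np.float64(-0.033110511758730095))
```

```bash
python3 -m crank '{"claw":[1,1,1,1,1,1,1,1],"delta_pos":[[1.2,-4.8,0],[1.2,-4.8,0],[1.2,-4.8,0],[1.2,-4.8,0],[1.2,-4.8,0],[1.2,-4.8,0],[1.2,-4.8,0],[1.2,-4.8,0]],"roll":[0,0,0,0,0,0,0,0]}'; python3 - <<'E'
from h import *
o=robot.observe(); c=robot.read_camera("wrist"); print(o["time"],o["tool_pos"],o["tool_rot"],np.abs(o["qvel"]).max())
cv2.imwrite("pics/w1.png",c["color"])
import pickle; pickle.dump((c,o),open("w1.pkl","wb"))
E
```

```text
time: 1.63
tool_pos: [0.4393, -0.1368, 0.2267]
tool_rot: [3.141, 0.0, -0.362]
contact_force: [-0.3, -0.9, -0.3]
opening: 0.0916
1.6333 [ 0.43931631 -0.13678741  0.22673389] [ 3.14130778e+00  1.30206607e-04 -3.62303076e-01] 0.002431621883779634
```

View pics/w1.png

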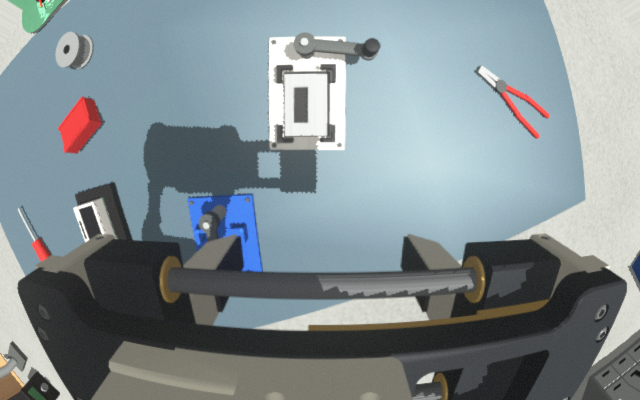

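```bash
python3 - <<'E'
import pickle
from h import *
c,o=pickle.load(open("w1.pkl","rb")); im=c["color"]
crop(im,255,20,140,140,5,"w1c.png")
E
```

```text
(no output)
```

View pics/w1c.png

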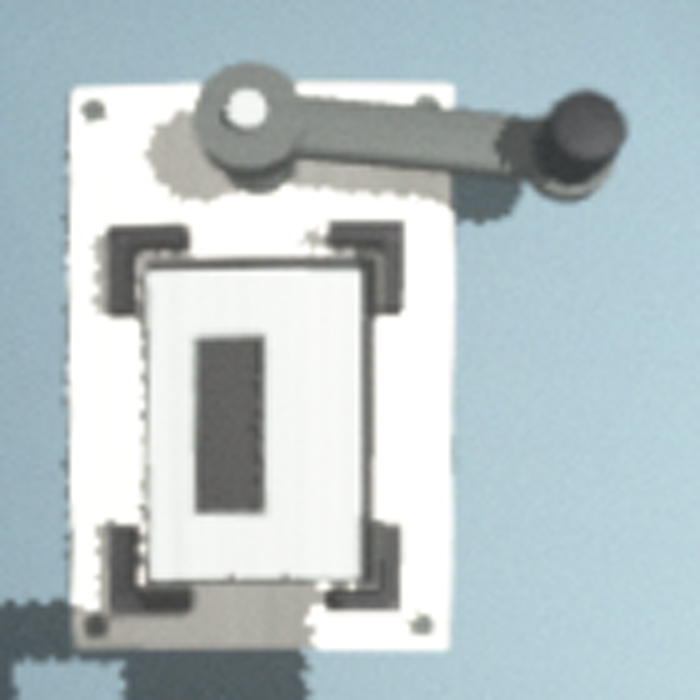

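```bash
python3 - <<'E'
import pickle
from h import *
c,o=pickle.load(open("w1.pkl","rb")); im=c["color"]
f=lambda u,v,z: onz(c,(255+(u+.5)/5-.5,20+(v+.5)/5-.5),z,o)[:2]
def rect(name,P,z):
    Q=np.array([f(u,v,z) for u,v in P]); ctr=Q.mean(0)
    e=[Q[(i+1)%4]-Q[i] for i in range(4)]
    print(name,ctr.round(4),[round(np.linalg.norm(x),4) for x in e],[round(np.degrees(np.arctan2(x[1],x[0])),1) for x in e]); return ctr
b=rect("base",[(72,88),(453,83),(450,650),(72,648)],.008)
l=rect("L",[(105,226),(403,223),(400,608),(105,609)],.027)
s=rect("slot",[(196,338),(265,337),(265,513),(196,513)],.016)
fl=rect("floor",[(148,266),(365,266),(361,580),(148,582)],.016)
pv=f(247,117,.063); kn=f(588,124,.079); print("pivot",pv,"knob",kn,np.linalg.norm(kn-pv))
for y in (-20.3,):
    a=np.radians(y);X=np.array([np.cos(a),np.sin(a)]);Y=np.array([-X[1],X[0]])
    for n,p in(("slot",s),("base",b),("floor",fl),("piv",pv),("kn",kn)): print(n,((p-l)@X).round(4),((p-l)@Y).round(4))
E
```

```text
base [ 0.5426 -0.1564] [np.float64(0.0917), np.float64(0.1402), np.float64(0.0926), np.float64(0.1395)] [np.float64(-111.0), np.float64(159.1), np.float64(68.6), np.float64(-21.2)]
L [ 0.53   -0.1507] [np.float64(0.0677), np.float64(0.0894), np.float64(0.0682), np.float64(0.0895)] [np.float64(-111.1), np.float64(158.9), np.float64(69.0), np.float64(-21.4)]
slot [ 0.5301 -0.1446] [np.float64(0.0162), np.float64(0.0419), np.float64(0.0163), np.float64(0.0418)] [np.float64(-110.9), np.float64(159.0), np.float64(68.6), np.float64(-21.1)]
floor [ 0.5286 -0.1502] [np.float64(0.0508), np.float64(0.075), np.float64(0.0506), np.float64(0.0758)] [np.float64(-111.6), np.float64(158.6), np.float64(69.3), np.float64(-21.3)]
pivot [ 0.58724659 -0.17340431] knob [ 0.55956867 -0.23494394] 0.067477347475219
slot -0.002 0.0057
base 0.0138 -0.001
floor -0.0015 -0.0
piv 0.0615 -0.0014
kn 0.0569 -0.0687
```

```bash
python3 - <<'E'
from h import *
o=robot.observe(); print(o["tool_pos"],delta(o,[.415,.22,.22],-.13))
E
```

```text
[ 0.43936526 -0.1367866   0.22678475] (array([ -5.972, -12.999,   0.268]), np.float64(-2.219885370876883))
```

```bash
python3 -m crank '{"claw":[1,1,1,1,1,1,1,1],"delta_pos":[[-6,-13,0.3],[-6,-13,0.3],[-6,-13,0.3],[-6,-13,0.3],[-6,-13,0.3],[-6,-13,0.3],[-6,-13,0.3],[-6,-13,0.3]],"roll":[-2.2,-2.2,-2.2,-2.2,-2.2,-2.2,-2.2,-2.2]}'; python3 - <<'E'
from h import *
o=robot.observe(); print(o["tool_pos"],delta(o,[.415,.22,.22],-.13))
E
```

```text
time: 2.35
tool_pos: [0.4156, 0.1978, 0.22]
tool_rot: [-3.141, -0.001, -0.132]
contact_force: [0.7, -0.4, 0.1]
opening: 0.0919
[0.41561522 0.19780281 0.21996532] (array([-0.141, -0.877, -0.001]), np.float64(-0.016823677379886503))
```

Close enough. I'll let it settle, then look.

```bash
python3 -m crank '{"claw":[1,1,1,1,1,1,1,1],"delta_pos":[[0,-0.4,0],[0,-0.4,0],[0,-0.4,0],[0,-0.4,0],[0,-0.4,0],[0,-0.4,0],[0,-0.4,0],[0,-0.4,0]],"roll":[0,0,0,0,0,0,0,0]}'; python3 - <<'E'
from h import *
o=robot.observe(); c=robot.read_camera("wrist"); print(o["time"],o["tool_pos"],o["tool_rot"],np.abs(o["qvel"]).max())
cv2.imwrite("pics/w2.png",c["color"]); print(proj(c,[.504,.21,.04],o))
u,v=proj(c,[.504,.21,.04],o).astype(int); crop(c["color"],u-60,max(v-60,0),120,120,5,"w2c.png"); print(u-60,max(v-60,0))
import pickle; pickle.dump((c,o),open("w2.pkl","wb"))
E
```

```text
time: 3.02
tool_pos: [0.4173, 0.206, 0.2198]
tool_rot: [3.142, -0.0, -0.131]
contact_force: [-0.2, -0.3, 0.1]
opening: 0.092
3.0167 [0.41729445 0.20601146 0.2198341 ] [ 3.14150559e+00 -1.73662789e-04 -1.30928865e-01] 0.008981595612222159
[307.65951964 105.64950429]
247 45
```

View pics/w2c.png

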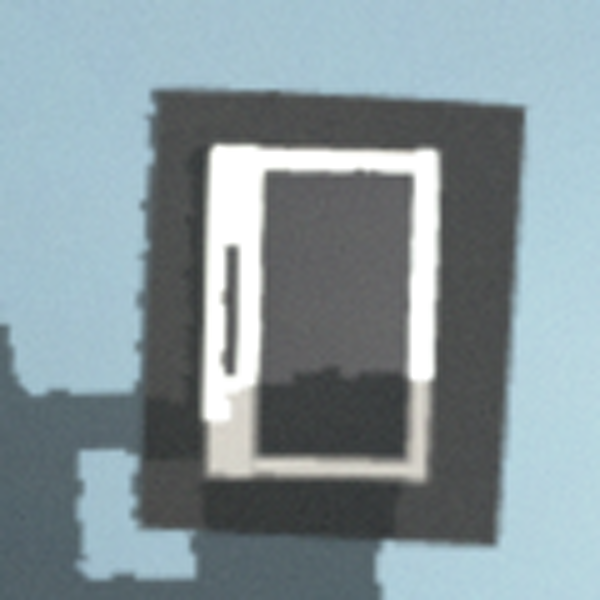

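```bash
python3 - <<'E'
import pickle
from h import *
c,o=pickle.load(open("w2.pkl","rb"))
f=lambda u,v,z: onz(c,(247+(u+.5)/5-.5,45+(v+.5)/5-.5),z,o)[:2]
def rect(name,P,z):
    Q=np.array([f(u,v,z) for u,v in P]); ctr=Q.mean(0)
    e=[Q[(i+1)%4]-Q[i] for i in range(4)]
    print(name,ctr.round(4),[round(np.linalg.norm(x),4) for x in e],[round(np.degrees(np.arctan2(x[1],x[0])),1) for x in e]); return ctr
m=rect("mod",[(209,146),(440,150),(428,481),(205,477)],.04)
s=rect("screen",[(263,170),(414,173),(407,461),(255,457)],.04)
k=rect("cradle",[(153,91),(524,106),(497,544),(142,526)],.014)
print(delta(o,[m[0],m[1],.1],None))
E
```

```text
mod [0.5021 0.2071] [np.float64(0.0495), np.float64(0.0725), np.float64(0.0485), np.float64(0.0727)] [np.float64(-99.1), np.float64(170.6), np.float64(81.2), np.float64(-8.7)]
screen [0.5011 0.2041] [np.float64(0.0323), np.float64(0.0629), np.float64(0.033), np.float64(0.0628)] [np.float64(-99.1), np.float64(171.2), np.float64(80.7), np.float64(-9.4)]
cradle [0.5022 0.2061] [np.float64(0.0858), np.float64(0.1039), np.float64(0.084), np.float64(0.1035)] [np.float64(-100.4), np.float64(169.4), np.float64(79.3), np.float64(-9.6)]
(array([ 3.355, -0.486,  4.794]), None)
```

```bash
python3 -m crank '{"claw":[1,1,1,1,1,1,1,1],"delta_pos":[[1.5,-0.5,1],[3,-0.5,2],[3.36,-0.5,3.5],[3.36,-0.5,5],[3.36,-0.5,6.2],[3.36,-0.5,6.2],[3.36,-0.5,6.2],[3.36,-0.5,6.2]],"roll":[0.27,0.27,0.27,0.27,0.27,0.27,0.27,0.27]}';  python3 - <<'E'
from h import *
o=robot.observe(); print(delta(o,[.502,.2068,.0172],-.159))
c=robot.read_camera("wrist"); cv2.imwrite("pics/w3.png",c["color"])
E
```

```text
time: 3.73
tool_pos: [0.5032, 0.2086, 0.0666]
tool_rot: [-3.141, -0.003, -0.158]
contact_force: [0.7, 0.3, 0.8]
opening: 0.0918
(array([-0.04 ,  0.081,  1.975]), np.float64(0.012139999664698115))
```

View pics/w3.png

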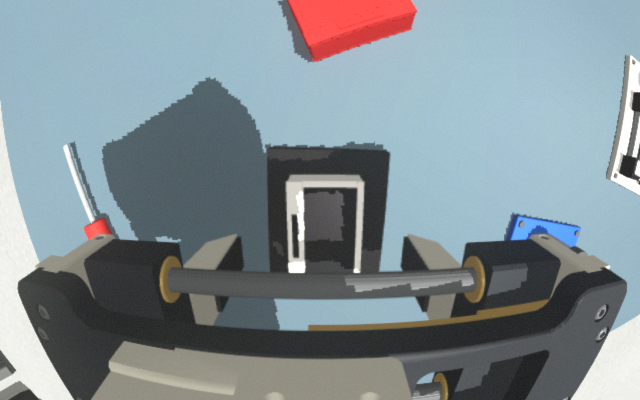

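```bash
python3 -m crank '{"claw":[1,1,1,1,1,1,1,1],"delta_pos":[[0,0.08,1],[0,0.08,1.95],[0,0.08,1.95],[0,0.08,1.95],[0,0.08,1.95],[0,0.08,1.95],[0,0.08,1.95],[0,0.08,1.95]],"roll":[0,0,0,0,0,0,0,0]}' 20; python3 -m crank '{"claw":[0.4,0.4,0.4,0.4,0.4,0.4,0.4,0.4],"delta_pos":[[0,0,0],[0,0,0],[0,0,0],[0,0,0],[0,0,0],[0,0,0],[0,0,0],[0,0,0]],"roll":[0,0,0,0,0,0,0,0]}' 20
```

```text
time: 4.45
tool_pos: [0.5024, 0.2065, 0.0171]
tool_rot: [-3.141, -0.002, -0.158]
contact_force: [0.9, 0.5, 1.1]
opening: 0.0918
time: 5.12
tool_pos: [0.5017, 0.2063, 0.0159]
tool_rot: [3.141, 0.0, -0.158]
contact_force: [0.1, -0.4, -0.2]
opening: 0.0477
```

```bash
python3 -m crank '{"claw":[0.4,0.4,0.4,0.4,0.4,0.4,0.4,0.4],"delta_pos":[[0,0,-0.5],[0,0,-1.2],[0,0,-2.2],[0,0,-3.2],[0,0,-4],[0,0,-4],[0,0,-4],[0,0,-4]],"roll":[0,0,0,0,0,0,0,0]}';  python3 - <<'E'
from h import *
o=robot.observe(); print(o['opening'],delta(o,[.528,-.150,.115],-.368))
E
```

```text
time: 5.78
tool_pos: [0.5009, 0.2061, 0.1149]
tool_rot: [3.141, 0.002, -0.158]
contact_force: [-0.2, -0.5, -0.8]
opening: 0.0479
0.047888160958242054 (array([3.3100e+00, 1.3895e+01, 2.0000e-03]), np.float64(2.0064419716647186))
```

```bash
python3 -m crank '{"claw":[0.4,0.4,0.4,0.4,0.4,0.4,0.4,0.4],"delta_pos":[[0.3,1,0],[0.7,2.5,0],[1.1,4,0],[1.5,5.6,0],[1.9,7.2,0],[2.3,8.8,0],[2.7,10.4,0],[3,12,0]],"roll":[0.2,0.5,0.8,1.1,1.4,1.7,2,2]}';  python3 - <<'E'
from h import *
o=robot.observe(); print(o['opening'],delta(o,[.528,-.150,.115],-.368))
E
```

```text
time: 6.45
tool_pos: [0.5277, -0.1036, 0.1143]
tool_rot: [3.141, 0.003, -0.369]
contact_force: [0.5, 0.8, -1.0]
opening: 0.0479
0.04791627727654739 (array([ 0.679,  1.727, -0.031]), np.float64(-0.010153248262680279))
```

```bash
python3 -m crank '{"claw":[0.4,0.4,0.4,0.4,0.4,0.4,0.4,0.4],"delta_pos":[[0.35,0.9,0],[0.7,1.79,0],[0.7,1.79,0],[0.7,1.79,0],[0.7,1.79,0],[0.7,1.79,0],[0.7,1.79,0],[0.7,1.79,0]],"roll":[0,0,0,0,0,0,0,0]}';  python3 - <<'E'
from h import *
o=robot.observe(); print(o['opening'],delta(o,[.528,-.150,.115],-.368))
c=robot.read_camera("wrist"); cv2.imwrite("pics/w4.png",c["color"])
import pickle; pickle.dump((c,o),open("w4.pkl","wb"))
c=robot.read_camera("side"); crop(c["color"],300,130,120,100,6,"s4.png")
c=robot.read_camera("scene"); crop(c["color"],210,170,130,110,6,"c4.png")
E
```

```text
time: 7.12
tool_pos: [0.5289, -0.1488, 0.1159]
tool_rot: [-3.142, 0.0, -0.366]
contact_force: [0.0, 0.7, -1.3]
opening: 0.0482
0.048204320449354875 (array([-0.015,  0.059,  0.037]), np.float64(0.02169519997449232))
```

View pics/w4.png

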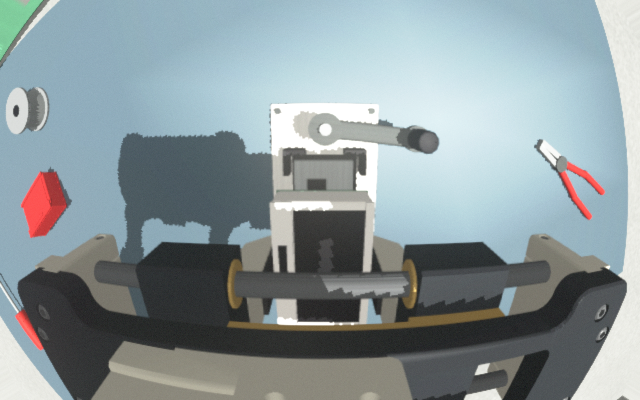

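View pics/s4.png

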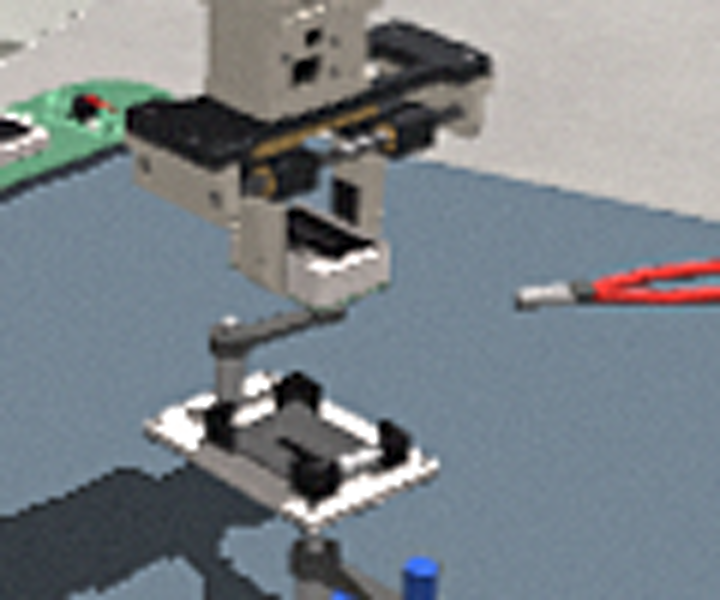

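View pics/c4.png

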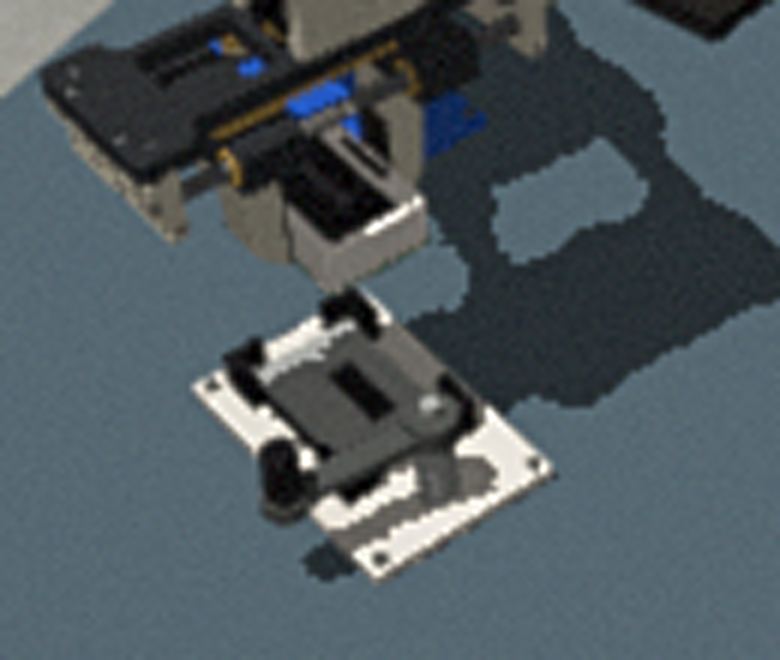

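```bash
python3 - <<'E'
import pickle
from h import *
c,o=pickle.load(open("w4.pkl","rb"))
crop(c["color"],262,95,125,110,6,"w4c.png")
E
```

```text
(no output)
```

View pics/w4c.png

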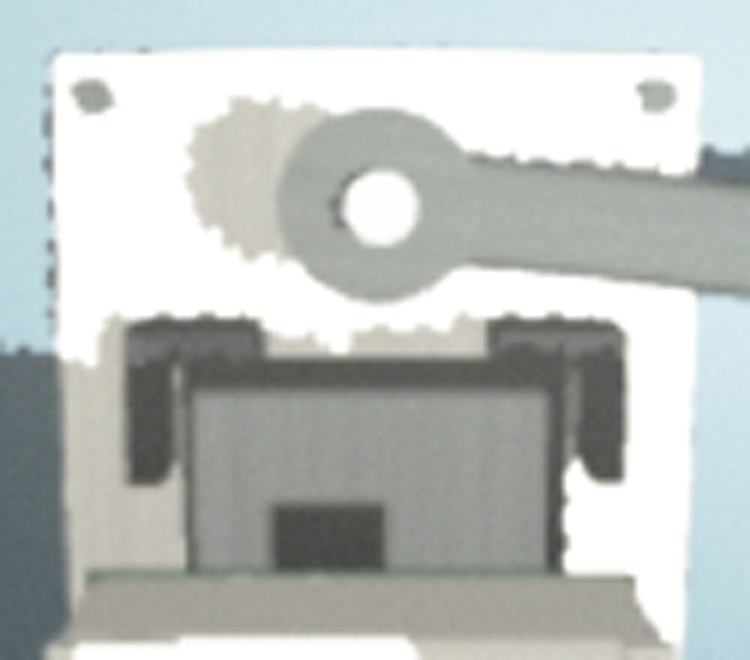

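```bash
python3 - <<'E'
import pickle
from h import *
c,o=pickle.load(open("w4.pkl","rb"))
Rt=R.from_euler('xyz',o["tool_rot"]).as_matrix()
def f(u,v,z):
    p=onz(c,(262+(u+.5)/6-.5,95+(v+.5)/6-.5),z,o); t=Rt.T@(p-o["tool_pos"]); return (p[:2].round(4),(t[:2]*1000).round(2))
b=o["tool_pos"][2]-.0019
for n,u,v,z in [("modL bot",88,571,b),("modR bot",633,577,b),("modL top",48,645,b+.026),("modR top",675,645,b+.026),("slotL",273,505,.016),("slotR",384,506,.016),("LL",127,322,.027),("LR",624,322,.027),("piv",380,206,.063)]: print(n,*f(u,v,z))
E
```

```text
modL bot [ 0.5711 -0.139 ] [ 35.95 -24.25]
modR bot [ 0.5533 -0.184 ] [35.39 24.17]
modL top [ 0.5715 -0.1399] [ 36.61 -23.55]
modR top [ 0.5546 -0.184 ] [36.6  23.66]
slotL [ 0.5534 -0.1447] [ 21.43 -12.55]
slotR [ 0.5476 -0.1593] [21.27  3.14]
LL [ 0.5856 -0.137 ] [ 48.81 -31.27]
LR [ 0.562  -0.1989] [48.86 35.  ]
piv [ 0.5894 -0.1742] [65.64  2.09]
```

```bash
python3 -m crank '{"claw":[0.4,0.4,0.4,0.4,0.4,0.4,0.4,0.4],"delta_pos":[[0,0.055,0.5],[0,0.055,1.3],[0,0.055,2.2],[0,0.055,3],[0,0.055,3.3],[0,0.055,3.3],[0,0.055,3.3],[0,0.055,3.3]],"roll":[0,0,0,0,0,0,0,0]}';  python3 - <<'E'
from h import *
o=robot.observe(); print(o['opening'],delta(o,[.5284,-.150,.018],-.368))
E
```

```text
time: 7.93
tool_pos: [0.5293, -0.1514, 0.0348]
tool_rot: [3.141, -0.002, -0.367]
contact_force: [0.9, -1.0, -0.4]
opening: 0.048
0.047968495699630846 (array([-0.054, -0.042,  0.67 ]), np.float64(0.007481979913856196))
```

```bash
python3 -m crank '{"claw":[0.4,0.4,0.4,0.4,0.4,0.4,0.4,0.4],"delta_pos":[[0,0,0.1],[0,0,0.2],[0,0,0.3],[0,0,0.4],[0,0,0.45],[0,0,0.5],[0,0,0.5],[0,0,0.5]],"roll":[0,0,0,0,0,0,0,0]}';  python3 - <<'E'
from h import *
o=robot.observe(); print(o['opening'],delta(o,[.5287,-.1501,.018],-.368))
E
```

```text
time: 8.6
tool_pos: [0.5283, -0.151, 0.0209]
tool_rot: [3.142, 0.0, -0.367]
contact_force: [0.5, 0.1, -1.2]
opening: 0.0479
0.04788481373867841 (array([ 0.001, -0.041,  0.116]), np.float64(0.00702469733261945))
```

```bash
python3 -m crank '{"claw":[0.4,0.4,0.4,0.4,0.4,0.4,0.4,0.4],"delta_pos":[[0,0,0.04],[0,0,0.08],[0,0,0.1],[0,0,0.12],[0,0,0.14],[0,0,0.14],[0,0,0.14],[0,0,0.14]],"roll":[0,0,0,0,0,0,0,0]}';  python3 - <<'E'
from h import *
o=robot.observe(); print(o['opening'],delta(o,[.5287,-.1501,.018],-.368))
c=robot.read_camera("wrist"); crop(c["color"],220,110,200,150,4,"w5.png")
c=robot.read_camera("side"); crop(c["color"],300,150,100,80,7,"s5.png")
E
```

```text
time: 9.27
tool_pos: [0.5284, -0.1511, 0.0179]
tool_rot: [3.142, -0.0, -0.367]
contact_force: [-0.9, 1.3, 4.8]
opening: 0.0479
0.04793609163980641 (array([-0.003, -0.041, -0.004]), np.float64(0.007430938061274063))
```

View pics/w5.png

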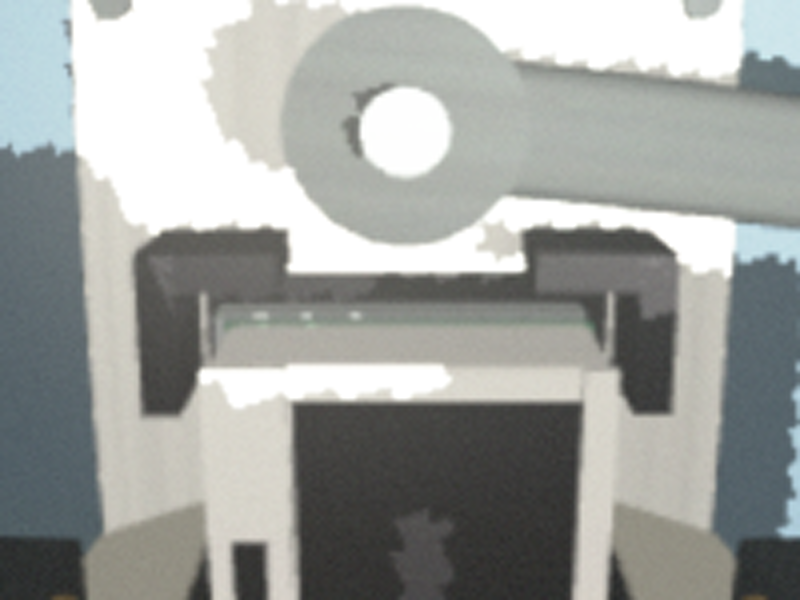

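View pics/s5.png

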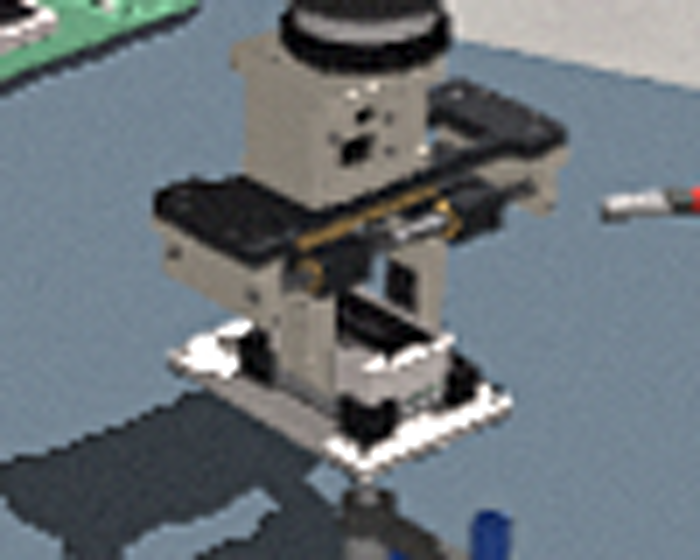

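```bash
python3 -m crank '{"claw":[0.75,0.75,0.75,0.75,0.75,0.75,0.75,0.75],"delta_pos":[[0,0,0],[0,0,0],[0,0,0],[0,0,0],[0,0,0],[0,0,0],[0,0,0],[0,0,0]],"roll":[0,0,0,0,0,0,0,0]}'; python3 -m crank '{"claw":[0.75,0.75,0.75,0.75,0.75,0.75,0.75,0.75],"delta_pos":[[0,0,-0.3],[0,0,-0.8],[0,0,-1.8],[0,0,-3],[0,0,-4.5],[-1.5,0,-5.5],[-2.5,0,-5.5],[-2.5,0,-5.5]],"roll":[0,0,0,0,0,0,0,0]}'; python3 -m crank '{"claw":[0.75,0.75,0.75,0.75,0.75,0.75,0.75,0.75],"delta_pos":[[0,0,0],[0,0,0],[0,0,0],[0,0,0],[0,0,0],[0,0,0],[0,0,0],[0,0,0]],"roll":[0,0,0,0,0,0,0,0]}';  python3 - <<'E'
from h import *
import pickle
o=robot.observe(); c=robot.read_camera("wrist"); crop(c["color"],220,40,200,200,3,"w6.png");pickle.dump((c,o),open("w6.pkl","wb"))
c=robot.read_camera("side"); crop(c["color"],300,150,100,80,7,"s6.png")
E
```

```text
time: 10.03
tool_pos: [0.5283, -0.1511, 0.0174]
tool_rot: [3.141, 0.0, -0.367]
contact_force: [-0.5, -0.6, 0.5]
opening: 0.069
time: 10.7
tool_pos: [0.4664, -0.1269, 0.1569]
tool_rot: [3.142, 0.001, -0.367]
contact_force: [-0.7, 0.9, -1.1]
opening: 0.0688
time: 11.37
tool_pos: [0.4701, -0.1287, 0.1548]
tool_rot: [3.142, 0.0, -0.367]
contact_force: [0.2, -0.5, 0.5]
opening: 0.0691
```

View pics/w6.png

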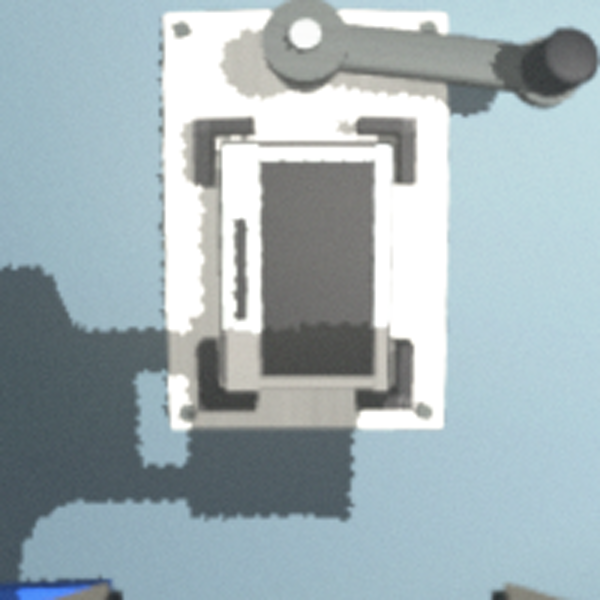

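View pics/s6.png

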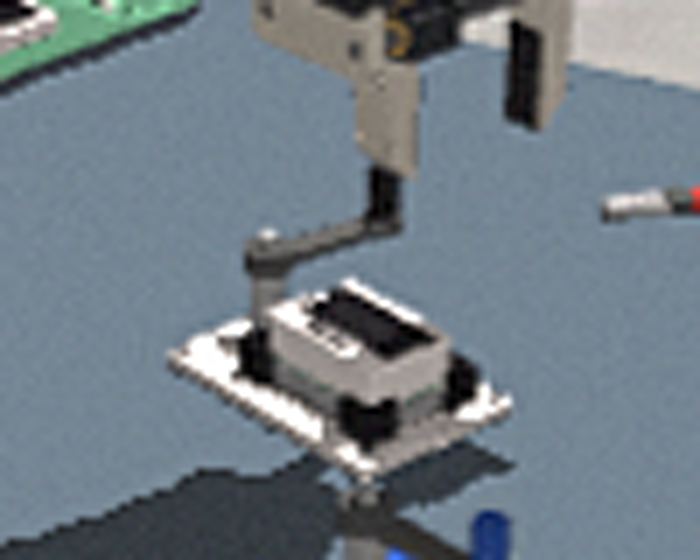

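```bash
python3 - <<'E'
import pickle
from h import *
c,o=pickle.load(open("w6.pkl","rb"))
f=lambda u,v,z: onz(c,(220+(u+.5)/3-.5,40+(v+.5)/3-.5),z,o)[:2]
for z in (.042,.049):
    Q=np.array([f(*p,z) for p in [(222,142),(392,145),(386,390),(225,390)]])
    print(z,Q.mean(0).round(4),[round(np.linalg.norm(Q[(i+1)%4]-Q[i]),4) for i in range(4)])
    Q=np.array([f(*p,z) for p in [(262,162),(376,162),(374,376),(262,376)]])
    print(z,Q.mean(0).round(4),[round(np.linalg.norm(Q[(i+1)%4]-Q[i]),4) for i in range(4)])
pv=f(305,35,.063);kn=f(571,56,.079);print(pv,kn,np.linalg.norm(pv-kn))
d=kn-pv;print((np.degrees(np.arctan2(d[1],d[0]))-158.9)%360)
E
```

```text
0.042 [ 0.5291 -0.1513] [np.float64(0.0486), np.float64(0.072), np.float64(0.0476), np.float64(0.0728)]
0.042 [ 0.5272 -0.1543] [np.float64(0.0326), np.float64(0.0627), np.float64(0.0329), np.float64(0.0627)]
0.049 [ 0.5294 -0.1514] [np.float64(0.0474), np.float64(0.0701), np.float64(0.0463), np.float64(0.071)]
0.049 [ 0.5275 -0.1544] [np.float64(0.0317), np.float64(0.0611), np.float64(0.0321), np.float64(0.061)]
[ 0.58876171 -0.17391559] [ 0.55917851 -0.23454482] 0.06746161431142252
85.09057763805015
```

```bash
python3 - <<'E'
from h import *
o=robot.observe(); print(o["time"],o["qpos"],delta(o,[.559,-.2345,.12],1.117))
E
```

```text
11.4667 [-4.24557575e-01  3.48084037e-01  1.73222882e+00 -1.02380707e-04
  1.06140893e+00  1.51351228e+00] (array([4.841, 2.673, 1.396]), np.float64(-14.17329141210365))
```

```bash
python3 -m crank '{"claw":[0.5,0.5,0.5,0.5,0.5,0.5,0.5,0.5],"delta_pos":[[0.8,0.4,0],[1.6,0.9,0],[2.4,1.3,0.2],[3.2,1.8,0.4],[4,2.2,0.6],[4.84,2.67,0.8],[4.84,2.67,1],[4.84,2.67,1]],"roll":[-1,-2,-3,-4,-5,-6,-7,-8]}' 8;  python3 - <<'E'
from h import *
o=robot.observe(); print(o["time"],delta(o,[.559,-.2345,.12],1.117))
E
```

```text
time: 12.13
tool_pos: [0.559, -0.2352, 0.1283]
tool_rot: [-3.14, 0.001, 0.474]
contact_force: [-0.3, 1.4, -0.2]
opening: 0.046
12.1333 (array([ 0.015, -0.025,  0.333]), np.float64(-6.1355282639216915))
```

```bash
python3 -m crank '{"claw":[0.5,0.5,0.5,0.5,0.5,0.5,0.5,0.5],"delta_pos":[[0,0,0],[0,0,0.1],[0,0,0.2],[0,0,0.2],[0,0,0.2],[0,0,0.2],[0,0,0.2],[0,0,0.2]],"roll":[-1,-2,-3,-4,-5,-6,-6.14,-6.14]}' 8;  python3 - <<'E'
from h import *
import pickle
o=robot.observe(); print(o["time"],delta(o,[.559,-.2345,.057],1.117))
c=robot.read_camera("wrist"); cv2.imwrite("pics/w7.png",c["color"]);pickle.dump((c,o),open("w7.pkl","wb"))
print(proj(c,[.559,-.2345,.079],o),proj(c,[.5885,-.1739,.063],o))
E
```

```text
time: 12.8
tool_pos: [0.559, -0.2344, 0.1249]
tool_rot: [-3.142, 0.0, 1.111]
contact_force: [-0.2, -0.1, 0.9]
opening: 0.0459
12.8 (array([-2.000e-03,  2.000e-03,  2.718e+00]), np.float64(-0.052709012162891034))
[322.09542015 224.80258933] [321.46016889 126.04152608]
```

View pics/w7.png

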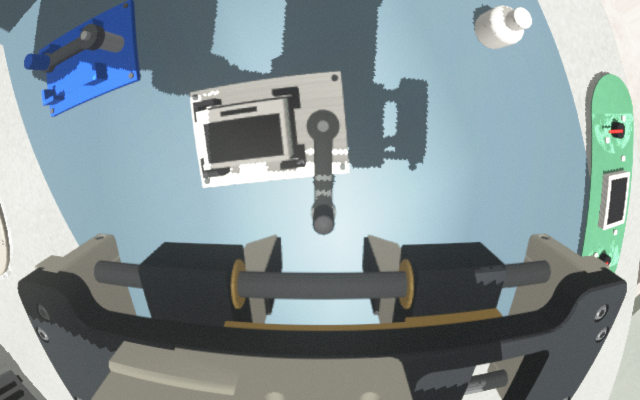

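```bash
python3 - <<'E'
import pickle
from h import *
c,o=pickle.load(open("w7.pkl","rb"))
crop(c["color"],282,100,80,150,5,"w7c.png")
E
```

```text
(no output)
```

View pics/w7c.png

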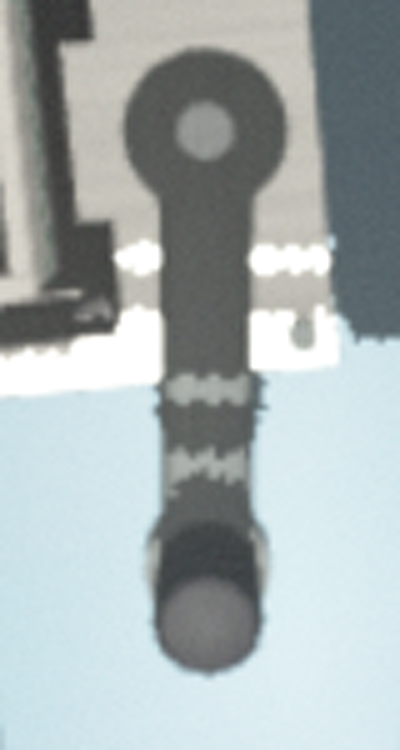

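```bash
python3 -m crank '{"claw":[0.5,0.5,0.5,0.5,0.5,0.5,0.5,0.5],"delta_pos":[[0,0,0.6],[0,0,1.4],[0,0,2.2],[0,0,2.7],[0,0,2.7],[0,0,2.7],[0,0,2.7],[0,0,2.7]],"roll":[0,0,0,0,0,0,0,0]}' 5; python3 -m crank '{"claw":[0.19,0.19,0.19,0.19,0.19,0.19,0.19,0.19],"delta_pos":[[0,0,0],[0,0,0],[0,0,0],[0,0,0],[0,0,0],[0,0,0],[0,0,0],[0,0,0]],"roll":[0,0,0,0,0,0,0,0]}' 5
```

```text
time: 13.52
tool_pos: [0.5597, -0.2348, 0.0588]
tool_rot: [3.139, 0.0, 1.113]
contact_force: [-0.2, 0.3, 0.6]
opening: 0.0457
time: 14.18
tool_pos: [0.5591, -0.2345, 0.0576]
tool_rot: [3.141, 0.0, 1.113]
contact_force: [-0.1, -0.5, 0.9]
opening: 0.0176
```

```bash
python3 -m crank '{"claw":[0.19,0.19,0.19,0.19,0.19,0.19,0.19,0.19],"delta_pos":[[0,-0.14,0],[0.03,-0.38,0],[0.08,-0.66,0],[0.16,-0.93,0],[0.27,-1.19,0],[0.41,-1.44,0],[0.55,-1.63,0],[0.63,-1.74,0]],"roll":[0.5,1.33,2.33,3.33,4.33,5.33,6.17,6.67]}' 5; python3 - <<'E'
from h import *
o=robot.observe(); d=o["tool_pos"][:2]-[.5885,-.1739]; print(np.linalg.norm(d),(np.degrees(np.arctan2(d[1],d[0]))-158.9)%360,np.degrees(o["tool_rot"][2])+21.1)
E
```

```text
time: 14.85
tool_pos: [0.5266, -0.2007, 0.0576]
tool_rot: [3.142, 0.0, 0.41]
contact_force: [0.2, -1.0, -0.3]
opening: 0.0175
0.06742380227692134 44.51344260876152 44.619128470961
```

```bash
python3 -m crank '{"claw":[0.19,0.19,0.19,0.19,0.19,0.19,0.19,0.19],"delta_pos":[[0,-0.14,0],[0.03,-0.38,0],[0.08,-0.66,0],[0.16,-0.93,0],[0.27,-1.19,0],[0.39,-1.4,0],[0.46,-1.52,0],[0.52,-1.59,0]],"roll":[0.5,1.33,2.33,3.33,4.33,5.17,5.67,6]}' 5; python3 - <<'E'
from h import *
o=robot.observe(); d=o["tool_pos"][:2]-[.5885,-.1739]; print(np.linalg.norm(d),(np.degrees(np.arctan2(d[1],d[0]))-158.9)%360,np.degrees(o["tool_rot"][2])+21.1,o["opening"])
E
```

```text
time: 15.52
tool_pos: [0.5227, -0.1591, 0.0576]
tool_rot: [3.141, 0.0, -0.216]
contact_force: [0.1, -0.5, 0.4]
opening: 0.0175
0.06743563778083479 8.393391021251745 8.735681571185678 0.01749017458480644
```

```bash
python3 -m crank '{"claw":[0.19,0.19,0.19,0.19,0.19,0.19,0.19,0.19],"delta_pos":[[0,-0.05,0],[0,-0.1,0],[0,-0.16,0],[0.01,-0.22,0],[0.02,-0.28,0],[0.03,-0.34,0],[0.03,-0.38,0],[0.03,-0.4,0]],"roll":[0.2,0.4,0.6,0.8,1,1.2,1.4,1.4]}' 5; python3 -m crank '{"claw":[0.19,0.19,0.19,0.19,0.19,0.19,0.19,0.19],"delta_pos":[[0,-0.01,0],[0,-0.02,0],[0,-0.03,0],[0,-0.04,0],[0,-0.04,0],[0,-0.04,0],[0,-0.04,0],[0,-0.04,0]],"roll":[0,0,0,0,0,0,0,0]}' 5;python3 - <<'E'
from h import *
o=robot.observe(); d=o["tool_pos"][:2]-[.5885,-.1739]; print(np.linalg.norm(d),(np.degrees(np.arctan2(d[1],d[0]))-158.9),np.degrees(o["tool_rot"][2])+21.1,o["opening"])
E
```

```text
time: 16.18
tool_pos: [0.5258, -0.1497, 0.0575]
tool_rot: [3.142, -0.0, -0.361]
contact_force: [0.6, -0.9, 0.0]
opening: 0.0173
time: 16.85
tool_pos: [0.526, -0.149, 0.0575]
tool_rot: [3.141, -0.0, -0.36]
contact_force: [-0.9, -0.7, -0.0]
opening: 0.0175
0.06731837637382802 -0.6289384237718423 0.47496589055536376 0.01750712879855924
```

Not at the stop yet, as there is no reaction force. I'll continue in 1 mm steps.

```bash
python3 -m crank '{"claw":[0.19,0.19,0.19,0.19,0.19,0.19,0.19,0.19],"delta_pos":[[0,-0.01,0],[0,-0.02,0],[0,-0.03,0],[0,-0.04,0],[0,-0.04,0],[0,-0.04,0],[0,-0.04,0],[0,-0.04,0]],"roll":[0,0,0,0,0,0,0,0]}' 5; python3 -m crank '{"claw":[0.19,0.19,0.19,0.19,0.19,0.19,0.19,0.19],"delta_pos":[[0,-0.01,0],[0,-0.02,0],[0,-0.03,0],[0,-0.03,0],[0,-0.03,0],[0,-0.03,0],[0,-0.03,0],[0,-0.03,0]],"roll":[0,0,0,0,0,0,0,0]}' 5
```

```text
time: 17.52
tool_pos: [0.526, -0.1488, 0.0575]
tool_rot: [3.14, 0.0, -0.36]
contact_force: [-2.1, -5.7, 0.0]
opening: 0.0175
time: 18.18
tool_pos: [0.5261, -0.1487, 0.0575]
tool_rot: [3.139, 0.0, -0.36]
contact_force: [-4.2, -8.4, -0.8]
opening: 0.0174
```

```bash
python3 -m crank '{"claw":[0.5,0.5,0.5,0.5,0.5,0.5,0.5,0.5],"delta_pos":[[0,0,0],[0,0,0],[0,0,0],[0,0.05,0],[0,0.08,0],[0,0.08,0],[0,0.08,0],[0,0.08,0]],"roll":[0,0,0,0,0,0,0,0]}' 5; python3 -m crank '{"claw":[0.5,0.5,0.5,0.5,0.5,0.5,0.5,0.5],"delta_pos":[[0,0,-0.3],[0,0,-0.8],[0,0,-1.8],[0,0,-3],[-0.5,0,-4],[-1.5,0,-4],[-2.5,0,-4],[-2.5,0,-4]],"roll":[0,0,0,0,0,0,0,0]}';python3 -m crank '{"claw":[0.5,0.5,0.5,0.5,0.5,0.5,0.5,0.5],"delta_pos":[[0,0,0],[0,0,0],[0,0,0],[0,0,0],[0,0,0],[0,0,0],[0,0,0],[0,0,0]],"roll":[0,0,0,0,0,0,0,0]}'; python3 - <<'E'
from h import *
import pickle
o=robot.observe(); c=robot.read_camera("wrist"); crop(c["color"],200,20,240,240,3,"w8.png");pickle.dump((c,o),open("w8.pkl","wb"))
c=robot.read_camera("side"); crop(c["color"],300,140,100,85,7,"s8.png")
c=robot.read_camera("scene"); cv2.imwrite("pics/scene8.png",c["color"])
E
```

```text
time: 18.85
tool_pos: [0.5259, -0.1491, 0.0575]
tool_rot: [-3.142, -0.0, -0.36]
contact_force: [0.9, -0.6, -0.6]
opening: 0.0459
time: 19.52
tool_pos: [0.4637, -0.1253, 0.1582]
tool_rot: [-3.141, 0.003, -0.359]
contact_force: [0.6, 0.9, 0.4]
opening: 0.0463
time: 20.18
tool_pos: [0.4675, -0.1272, 0.1574]
tool_rot: [3.142, 0.0, -0.36]
contact_force: [-0.4, 0.1, 0.1]
opening: 0.0457
```

View pics/w8.png

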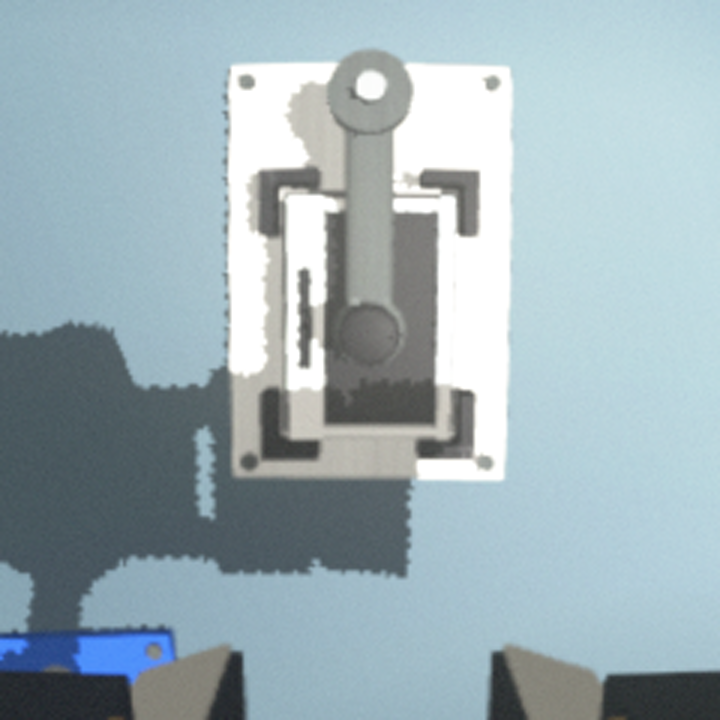

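View pics/s8.png

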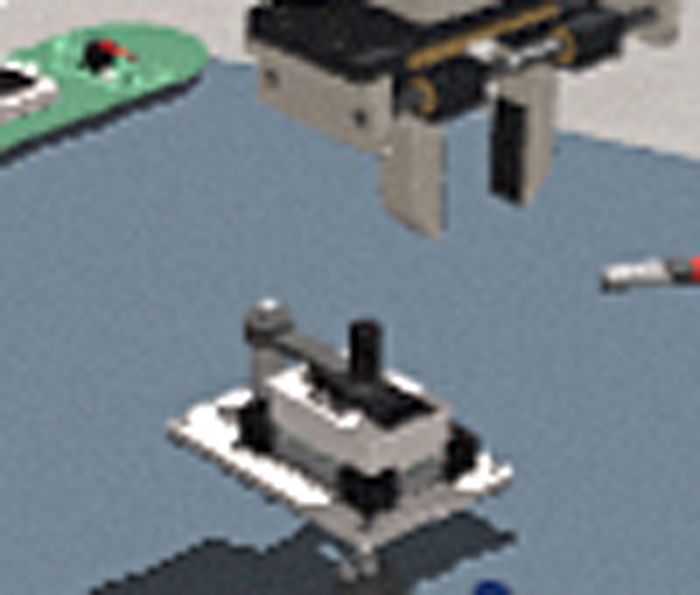

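View pics/scene8.png

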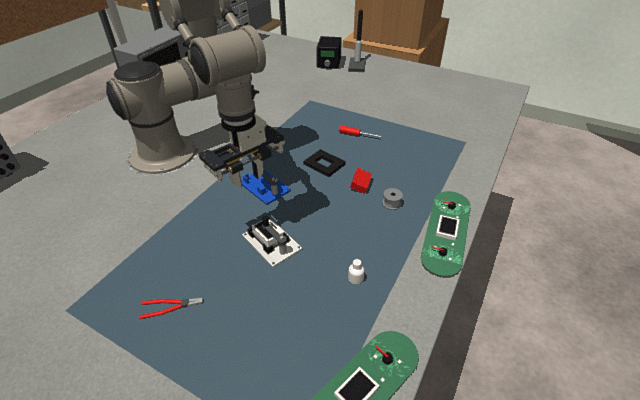

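```bash
python3 - <<'E'
import pickle
from h import *
c,o=pickle.load(open("w8.pkl","rb"))
f=lambda u,v,z: onz(c,(200+(u+.5)/3-.5,20+(v+.5)/3-.5),z,o)[:2]
pv=f(370,85,.063);kn=f(370,333,.079);b=[f(232,66,.008),f(233,476,.008)];d=kn-pv;e=b[1]-b[0]
print(np.degrees(np.arctan2(d[1],d[0])),np.degrees(np.arctan2(e[1],e[0])),np.linalg.norm(d))
Q=np.array([f(*p,.042) for p in [(284,194),(455,196),(450,437),(285,437)]]);print(Q.mean(0),[round(np.linalg.norm(Q[(i+1)%4]-Q[i]),4) for i in range(4)])
print(robot.hand_in())
E
```

```text
159.32578560733586 158.8161536329625 0.06723905539365788
[ 0.52935402 -0.15105419] [np.float64(0.0494), np.float64(0.0714), np.float64(0.0491), np.float64(0.072)]
the job is handed in; nothing more can be done
None
```

The module is home in the aluminium nest, screen up, with the retainer closed against its stop. I handed the job in at about 20 s.

- **Module:** I gripped the white module across its 48 mm and set it in the pocket, lined up with the slot as measured from the wrist camera. The key went in on the first descent, so no shuffling was needed. Contact came with the tool at 17.9 mm, the height I worked out for a seated module; beside the slot it would have stopped at about 25 mm. After release, the top face measured close to 72 x 48 mm when taken at 42 mm, as it should when home.
- **Retainer:** I swung the bar round by its knob with the fingers loosely round it, until about 9 N of reaction showed it was at the stop, then opened and backed away. In the last wrist picture the bar lies within about 0.5° of the nest's -x axis. The module was within 0.5 mm of where it was before the swing.
- **Disagreements:** my position estimates differed by 1–2 mm between views. In the last wrist picture the module's short sides measured 49 mm against the true 48 mm; I put that down to picking the edges by hand.
- **Other things:** in the final scene picture the spool, flux bottle, pliers, screwdriver, and the blue and red look-alikes all appear where they started. I judged that by eye and did not measure it.

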